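# Load four sample bottles into the fitting inserts of a dry-block heater

## Task

Load the dry-block heater for preheating: take the four screw-capped glass sample bottles that stand on the front half of the bench, left and right of the heater (not the spare ones back by the wall), and set each one, upright and fully down, into the insert whose well fits it: the smallest bottle in the red insert, the second smallest in the blue, the second largest in the green and the largest, amber one in the gold. Lower the bottles into their wells without dropping or tipping any over, and leave the conical flask and the grease jar where they stand.

Things in the scene. Friction and masses are not known exactly. Their poses are not given: they have to be found in the camera images.
- bottle_small: loose glass sample bottle, round, 34 mm in diameter, 69 mm high over the cap, its straight body reaching to 60 mm; red cap (22 mm), clear glass with colourless contents and a white label: the smallest of the four. About 0.1 kg. Starts upright on the front half of the bench (not the like one back by the wall); origin: centre of its underside, z up its axis. Belongs in the red insert.
- bottle_oil_b: loose glass sample bottle, round, 40 mm in diameter, 89 mm high over the cap, its straight body reaching to 77 mm; black cap (26 mm), clear glass with brownish contents in its lower half: the second smallest. About 0.1 kg. Starts upright on the front half of the bench (not the like one back by the wall); origin: centre of its underside, z up its axis. Belongs in the blue insert.
- bottle_oil_a: loose glass sample bottle, round, 46 mm in diameter, 103 mm high over the cap, its straight body reaching to 90 mm; black cap (29 mm), clear glass with yellowish contents: the second largest. About 0.1 kg. Starts upright on the front half of the bench (not the like one back by the wall); origin: centre of its underside, z up its axis. Belongs in the green insert.
- bottle_amber: loose glass sample bottle, round, 52 mm in diameter, 116 mm high over the cap, its straight body reaching to 101 mm; cream-white cap (33 mm), amber glass: the largest. About 0.1 kg. Starts upright on the front half of the bench (not the like one back by the wall); origin: centre of its underside, z up its axis. Belongs in the gold insert.
- insert_red: red round metal insert fixed in the heater, 80 mm across, 38 mm high, its top 68 mm above the bench. Round well in its middle, 39 mm wide (for the 34 mm bottle), flaring to 51 mm over the top 13 mm; well floor 28 mm below the top, 10 mm above the underside. Origin: centre of the underside; z up, x and y along the heater's sides. The heater: a low white fixed box, 215x190 mm, 38 mm high.
- insert_blue: blue round metal insert fixed in the heater, 80 mm across, 38 mm high, its top 68 mm above the bench. Round well in its middle, 45 mm wide (for the 40 mm bottle), flaring to 57 mm over the top 13 mm; well floor 28 mm below the top, 10 mm above the underside. Origin: centre of the underside; z up, x and y along the heater's sides. Inserts stand 2x2, 86 mm between centres, shuffled.
- insert_green: green round metal insert fixed in the heater, 80 mm across, 38 mm high, its top 68 mm above the bench. Round well in its middle, 51 mm wide (for the 46 mm bottle), flaring to 63 mm over the top 13 mm; well floor 28 mm below the top, 10 mm above the underside. Origin: centre of the underside; z up, x and y along the heater's sides. Tall fixed apparatus stands beyond x = 0.51 m where y > -0.04 m.
- insert_gold: gold round metal insert fixed in the heater, 80 mm across, 38 mm high, its top 68 mm above the bench. Round well in its middle, 57 mm wide (for the 52 mm bottle), flaring to 69 mm over the top 13 mm; well floor 28 mm below the top, 10 mm above the underside. Origin: centre of the underside; z up, x and y along the heater's sides. Tall fixed apparatus stands beyond x = 0.51 m where y > -0.04 m.
- flask_100: bystander: conical glass flask with a dark stopper, loose, 64 mm across the foot, 114 mm high, origin at the centre of its underside. Stays where it stands.
- grease_jar: bystander: squat white jar with a blue screw lid, loose, 45 mm in diameter, 36 mm high, origin at the centre of its underside. Stays where it stands.

How it is judged:
At the end, for the whole second after the job is handed in: Each of the four bottles stands upright (within 0.1 rad), at rest, on the floor of the well of its own insert (underside within 5 mm of the well's floor height, axis within 6 mm of the well's); the flask and the jar are within 30 mm of where they stood (horizontal distance between bottle_small and insert_red below 0.006 m and z of bottle_small in the frame of insert_red between 0.005 and 0.015 m and angle between each of bottle_small, bottle_oil_b, bottle_oil_a, bottle_amber's own z axis and vertical below 0.1 rad and linear speed of each of bottle_small, bottle_oil_b, bottle_oil_a, bottle_amber below 0.02 m/s and horizontal distance between bottle_oil_b and insert_blue below 0.006 m and z of bottle_oil_b in the frame of insert_blue between 0.005 and 0.015 m and horizontal distance between bottle_oil_a and insert_green below 0.006 m and z of bottle_oil_a in the frame of insert_green between 0.005 and 0.015 m and horizontal distance between bottle_amber and insert_gold below 0.006 m and z of bottle_amber in the frame of insert_gold between 0.005 and 0.015 m and distance of each of flask_100, grease_jar from where it was at the start of the episode below 0.03 m); the robot touches nothing.
It fails at once if a bottle is knocked over (angle between any of bottle_small, bottle_oil_b, bottle_oil_a, bottle_amber's own z axis and vertical above 0.9 rad).
It fails at once if a bottle is dropped: it falls free of the fingers by more than about 40 mm (faster than 0.9 m/s) ((linear speed of bottle_small above 0.9 m/s and contact force between the fingers and bottle_small below 0.05 N) or (linear speed of bottle_oil_b above 0.9 m/s and contact force between the fingers and bottle_oil_b below 0.05 N) or (linear speed of bottle_oil_a above 0.9 m/s and contact force between the fingers and bottle_oil_a below 0.05 N) or (linear speed of bottle_amber above 0.9 m/s and contact force between the fingers and bottle_amber below 0.05 N)).
It fails at once if the flask or the grease jar is moved by more than 30 mm (distance of any of flask_100, grease_jar from where it was at the start of the episode above 0.03 m).
It also fails if it takes over 109 s, if anything falls off the work surface, if the arm or the gripper's body presses on something with over 40 N, if the wrist force passes 120 N, or if a joint passes its speed limit or range.

## Robot

A 7-joint arm with a two-finger parallel gripper is mounted at the origin on a cart in front of the work surface, level with it; the furniture and walls round the work are solid. World frame = base frame: x ahead of the robot, y to its left, z up, the work surface at z = 0. Lengths are in m, angles in rad, forces in N, time in s.
With the tool pointing down it reaches from about 0.4 to 0.875 m from the base axis. Payload 19.3 kg.
Tool frame: the origin (TCP) lies at the very end of the fingers, on their centre line; the grasp point (between the pads) lies 19 mm behind it; z points along the fingers, y is the line along which they close (so a half turn about z gives the same grasp; the last joint's range is limited). The gripper opens to 85 mm and grips with 20 to 120 N. Pads are 22 mm wide; open, the fingers measure 114 mm over their backs; the gripper's body (76 mm by 85 mm) begins 54 mm behind the grasp point. The pads swing forward as they close: fully open they stand 13 mm farther back than shut.
Start: joints at [-1.225, 0.521, -0.036, 1.599, 0.021, 1.021, -0.113], TCP at [0.252, 0.572, 0.231] pointing down, gripper open.
Joint ranges: [-2.91, 2.91], [-0.3, 2.13], [-1.5, 1.42], [0.17, 2.43], [-1.26, 4.41], [0.16, 1.93], [-2.52, 2.52]. Speed limits (rad/s): [1.89, 1.89, 2.39, 2.39, 3.01, 3.01, 3.01].

## Interface

Orientations are given as a unit quaternion [x, y, z, w].
In Python, from bench import status, read_camera, camera_info, job_done, nets gives the robot as it stands.
- The arm moves only by the tool jog_arm, never from a script. Its argument "commands" is a list of rows, each an object with "gripper": the finger opening in mm, from 0 to 85.4; "dp": the shift along the world's x, y, z in mm, a list of three; "spin": the turn about the world's z in degrees. In form: [{"gripper": gripper, "dp": [tx, ty, tz], "spin": spin}, ...]. A call has 1 to 10 rows; each row shifts and turns the commanded pose from where the row before left it; what a row does not reach is not made up. A row lasts 1/10 s, in which the tool goes at most 50 mm and 8.59 degrees, less where a joint would pass 70% of its speed; a pose out of reach is approached as far as the arm can. A call with a gripper value outside its range is refused whole. The fingers move at their own pace and stop on an object; "squeeze" is the grip in N (left out, the last holds). Time passes only in rows, so rows that do not move let the fingers close. It gives the time, the measured TCP pose, the force, the opening and the grip force at its end, in the units of the state.
- status.sense(): the state, without advancing time (a new reading comes with each control period).
- read_camera(name): name is "side" or "top"; returns the picture (480x640x3 uint8, red, green, blue); there is no depth.
- camera_info(name): a dict with "fx", "fy", "cx", "cy" (pixels), "rvec" (rotation vector, rad) and "tvec" (3), from world to camera coordinates, as OpenCV has them. Camera axes: x right, y down, z forward; pixel columns grow to the right and rows downward; lengths in m; the calibration is good to about 2 mm. A picture is of the moment at which its call begins. camera_info takes no time and is no camera call.
- job_done(): hands the job in; it is judged then, once.
Trained networks look in the newest picture that a camera, given by its name, has taken for a name from the list of things; names that differ only in an ending like _2 or _b are one class to them, and where a whole thing is asked for, a point or a joint stands for the part that bears it (a point fixed in the world has none). Each returns a list of dicts, best first, with "score" (0 to 1); they miss things now and then, are a little off and sometimes report something else, mostly with a low value. They report only what shows in the picture. A call takes as long as a camera call.
- nets.look_for(camera, target): "point" ([x, y, z] in m, in world coordinates, good to about 4 mm: the middle of the surface that is visible of it).
- nets.cut_out(camera, target): "pixels" (480x640 bool, what is visible of it).
The state is a dict: "time_s": time; "joints": joint angles; "qd": joint speeds; "effort": joint torques, N m; "ee_pos": TCP position; "ee_rot": TCP orientation; "contact_force": force on the tool from outside, world axes, zero at the start; "moment": the same for the moment, N m; "gripper_width": finger opening in m; "finger_force": force on a finger pad.
Only numpy, scipy, OpenCV 4.12 (cv2) and the standard library are available. Lean on these libraries where they do the work, as an engineer would, in place of code of your own. Each camera call takes 0.05 s, during which the arm holds its last target. There are 200 camera calls.

## Working session

There is one attempt and no reset: what is moved stays moved. The work goes in short steps, Python scripts to look and compute and a tool call to move; the robot and the scene stay as the last step left them, time stands still between calls to the robot, and variables do not carry over. Pictures are saved under pics/ and viewed, at most 14 in all, crops included, and the job is handed in when it is done.

Besides the shell and the picture viewer there is one more tool, called after "Emit:" as name(argument=value, ...), one argument or row to a line, values as JSON. jog_arm: Moves the arm, as the interface text tells. Its arguments: {"type":"object","properties":{"commands":{"type":"array","items":{"type":"object","properties":{"gripper":{"type":"number"},"dp":{"type":"array","items":{"type":"number"}},"spin":{"type":"number"}}}},"squeeze":{"type":"number"}},"required":["commands"]}

```bash
mkdir -p pics; cat > h.py <<'E'
import numpy as np,cv2
from bench import status, read_camera, camera_info, job_done, nets
def cam(n):
    c=camera_info(n);K=np.array([[c['fx'],0,c['cx']],[0,c['fy'],c['cy']],[0,0,1.]]);R=cv2.Rodrigues(np.array(c['rvec'],float))[0];return K,R,np.array(c['tvec'],float)
def proj(n,p):
    K,R,t=cam(n);q=K@(R@np.asarray(p,float)+t);return q[:2]/q[2]
def ray(n,uv,z):
    K,R,t=cam(n);C=-R.T@t;d=R.T@np.linalg.inv(K)@np.array([uv[0],uv[1],1.]);return C+d*(z-C[2])/d[2]
def snap(n,f):
    im=read_camera(n);cv2.imwrite('pics/'+f,im[:,:,::-1]);return im
E
python3 - <<'E'
from h import *
for n in('top','side'):
    snap(n,n+'0.png');K,R,t=cam(n);print(n,(-R.T@t).round(3))
    for o in ['bottle_small','bottle_oil_b','bottle_oil_a','bottle_amber','insert_red','insert_blue','insert_green','insert_gold','flask_100','grease_jar']:
        print(o,[(np.round(d['point'],3).tolist(),round(d['score'],2),proj(n,d['point']).round().tolist()) for d in nets.look_for(n,o)[:4]])
s=status.sense();print(s)
E
```

```text
top [ 0.312 -0.02   1.549]
bottle_small [([0.43, 0.15, 0.053], 0.61, [245.0, 265.0])]
bottle_oil_b [([0.426, 0.272, 0.082], 0.77, [192.0, 267.0]), ([0.562, -0.428, 0.064], 0.72, [482.0, 209.0])]
bottle_oil_a [([0.426, 0.272, 0.082], 0.77, [192.0, 267.0]), ([0.562, -0.428, 0.064], 0.72, [482.0, 209.0])]
bottle_amber [([0.442, 0.38, 0.089], 0.8, [146.0, 260.0])]
insert_red [([0.569, -0.166, 0.066], 0.97, [375.0, 207.0])]
insert_blue [([0.557, -0.251, 0.069], 0.88, [410.0, 211.0])]
insert_green [([0.487, -0.154, 0.06], 0.92, [370.0, 241.0]), ([0.422, 0.273, 0.081], 0.5, [192.0, 268.0])]
insert_gold [([0.472, -0.243, 0.057], 0.88, [407.0, 247.0])]
flask_100 [([0.446, -0.397, 0.045], 0.75, [470.0, 257.0])]
grease_jar [([0.442, 0.054, 0.037], 0.83, [285.0, 261.0]), ([0.431, 0.149, 0.05], 0.66, [245.0, 265.0])]
side [ 0.252 -0.897  0.578]
bottle_small [([0.429, 0.142, 0.039], 0.86, [281.0, 218.0])]
bottle_oil_b [([0.429, 0.264, 0.056], 0.86, [273.0, 193.0]), ([0.558, -0.444, 0.055], 0.68, [429.0, 370.0])]
bottle_oil_a [([0.429, 0.264, 0.056], 0.86, [273.0, 193.0]), ([0.558, -0.444, 0.055], 
[... 505 characters left out ...]
, 'joints': array([-1.2251764 ,  0.52140414, -0.03631829,  1.59952087,  0.02122441,
        1.0210826 , -0.11282118]), 'qd': array([-0.00115376,  0.00105328,  0.00049356, -0.00046436, -0.00060212,
        0.00100912, -0.00105722]), 'effort': array([ 2.40188194e-03, -9.26851416e+01,  1.97971724e+00, -3.70242369e+01,
        1.81455893e-02,  1.93129832e-03, -3.03965612e-05]), 'ee_pos': array([0.25247619, 0.57171959, 0.23128052]), 'ee_rot': array([ 2.06432501e-01,  9.78460843e-01, -1.53142832e-05,  3.41965988e-06]), 'contact_force': array([ 0.128346  , -0.03863163,  0.22780994]), 'moment': array([ 0.00498821, -0.0067881 ,  0.01549833]), 'finger_force': 0.0, 'gripper_width': 0.08518127090785665}
```

View pics/top0.png

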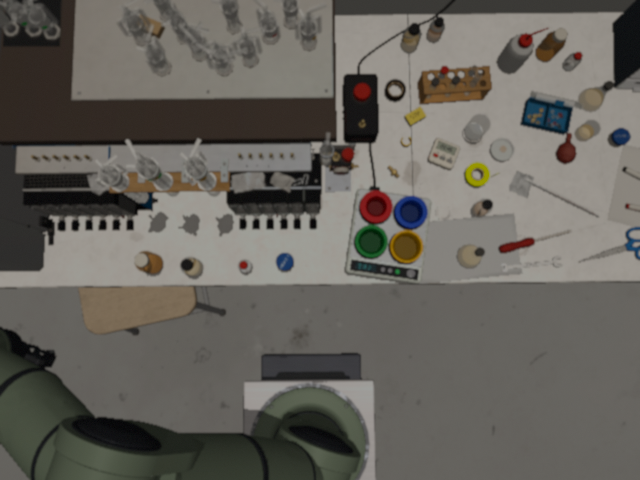

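View pics/side0.png

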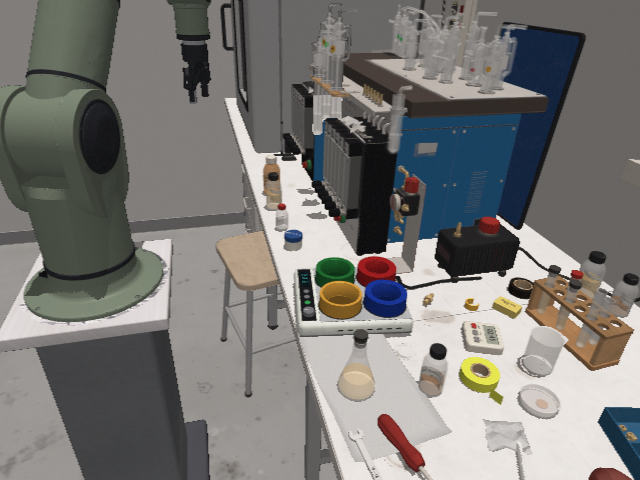

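Scene: the left row holds, from the left, amber (146,260 top), oil_a (192,267), small (245,265) and the jar (285,261). oil_b stands right of the heater at (482,209), and the flask is at (470,257). Next I'll refine the positions by fitting silhouettes.

```bash
cat > fit.py <<'E'
from h import *
from scipy.optimize import least_squares
def hull(n,x,y,segs):
    a=np.linspace(0,2*np.pi,40,endpoint=False);m=np.zeros((480*4,640*4),np.uint8)
    for parts in segs:
        P=np.array([proj(n,[x+r*np.cos(k),y+r*np.sin(k),z]) for r,z in parts for k in a],np.float32)
        cv2.fillConvexPoly(m,cv2.convexHull(((P+.5)*4).astype(np.int32).astype(np.float32)).astype(np.int32),1)
    return m
def pred(n,x,y,segs):
    v,u=np.nonzero(hull(n,x,y,segs));return np.array([u.mean(),v.mean(),len(u)/4])/4-[.5,.5,0]
def bot(d,h,b,c): return [[(d/2,0),(d/2,b*.94)],[(d/2,b*.94),(c/2,b*1.03)],[(c/2,b),(c/2,h)]]
B={'bottle_small':bot(.034,.069,.060,.022),'bottle_oil_b':bot(.040,.089,.077,.026),'bottle_oil_a':bot(.046,.103,.09,.029),'bottle_amber':bot(.052,.116,.101,.033),'grease_jar':[[(.0225,0),(.0225,.036)]]}
def mask(n,o,g,read=True):
    if read: read_camera(n)
    best=None
    for d in nets.cut_out(n,o):
        m=np.asarray(d['pixels']);v,u=np.nonzero(m)
        if len(u)==0: continue
        c=np.array([u.mean(),v.mean(),len(u)]);e=np.hypot(*(c[:2]-proj(n,g)))
        if e<25 and (best is None or e<best[0]): best=(e,c,m)
    return best
def fit(o,g,segs,cams=('top','side')):
    M={n:mask(n,o,g) for n in cams};M={n:m for n,m in M.items() if m}
    for sub in [[n] for n in M]+([list(M)] if len(M)>1 else []):
        r=least_squares(lambda p:np.concatenate([pred(n,*p,segs)[:2]-M[n][1][:2] for n in sub]),g[:2],diff_step=.01)
        print(o,sub,r.x.round(4),'res',r.fun.round(2),'area',[(M[n][1][2],int(pred(n,*r.x,segs)[2])) for n in sub])
E
python3 - <<'E'
from fit import *
for o,g in {'bottle_small':(.43,.146,.05),'bottle_oil_b':(.56,-.436,.05),'bottle_oil_a':(.428,.268,.06),'bottle_amber':(.44,.376,.06),'grease_jar':(.44,.047,.02)}.items(): fit(o,np.array(g),B[o])
S=[[(.04,.038),(.04,.068)]]
for o,g in {'insert_red':(.57,-.165,.06),'insert_blue':(.556,-.255,.06),'insert_green':(.486,-.15,.06),'insert_gold':(.47,-.242,.06)}.items(): fit(o,np.array(g),S)
E
```

```text
Traceback (most recent call last):
  File "fit.py", line 25, in fit
    r=least_squares(lambda p:np.concatenate([pred(n,*p,segs)[:2]-M[n][1][:2] for n in sub]),g[:2],diff_step=.01)
  File "fit.py", line 25, in <lambda>
    r=least_squares(lambda p:np.concatenate([pred(n,*p,segs)[:2]-M[n][1][:2] for n in sub]),g[:2],diff_step=.01)
                                             ~~~~^^^^^^^^^^^
  File "fit.py", line 10, in pred
    v,u=np.nonzero(hull(n,x,y,segs));return np.array([u.mean(),v.mean(),len(u)/4])/4-[.5,.5,0]
                   ~~~~^^^^^^^^^^^^
  File "fit.py", line 6, in hull
    P=np.array([proj(n,[x+r*np.cos(k),y+r*np.sin(k),z]) for r,z in parts for k in a],np.float32)
                ~~~~^^^^^^^^^^^^^^^^^^^^^^^^^^^^^^^^^^^
  File "h.py", line 6, in proj
    K,R,t=cam(n);q=K@(R@np.asarray(p,float)+t);return q[:2]/q[2]
          ~~~^^^
  File "h.py", line 4, in cam
    c=camera_info(n);K=np.array([[c['fx'],0,c['cx']],[0,c['fy'],c['cy']],[0,0,1.]]);R=cv2.Rodrigues(np.array(c['rvec'],float))[0];return K,R,np.array(c['tvec'],float)
ValueError: time passes only in moves, steps and waits
```

```bash
sed -i 's/^def cam/import functools\n@functools.cache\ndef cam/' h.py
sed -i 's/diff_step=.01/diff_step=.02,max_nfev=12/' fit.py
cat > run1.py <<'E'
from fit import *
for o,g in {'bottle_small':(.43,.146,.05),'bottle_oil_b':(.56,-.436,.05),'bottle_oil_a':(.428,.268,.06),'bottle_amber':(.44,.376,.06),'grease_jar':(.44,.047,.02)}.items(): fit(o,np.array(g),B[o])
S=[[(.04,.038),(.04,.068)]]
for o,g in {'insert_red':(.57,-.165,.06),'insert_blue':(.556,-.255,.06),'insert_green':(.486,-.15,.06),'insert_gold':(.47,-.242,.06)}.items(): fit(o,np.array(g),S)
print(status.sense()['time_s'])
E
time python3 run1.py
```

```text
bottle_small ['top'] [0.4284 0.1522] res [-0.  0.] area [(np.float64(163.0), 197)]
bottle_small ['side'] [0.4322 0.1561] res [-0.02  0.  ] area [(np.float64(319.0), 350)]
bottle_small ['top', 'side'] [0.43   0.1527] res [-0.17 -0.57 -0.55  0.65] area [(np.float64(163.0), 198), (np.float64(319.0), 349)]
bottle_oil_b ['top'] [ 0.5688 -0.4324] res [-0.   -0.01] area [(np.float64(299.0), 357)]
bottle_oil_b ['side'] [ 0.5709 -0.4349] res [-0.03 -0.01] area [(np.float64(1130.0), 1354)]
bottle_oil_b ['top', 'side'] [ 0.5704 -0.4342] res [ 0.63 -0.66 -0.49 -0.26] area [(np.float64(299.0), 360), (np.float64(1130.0), 1349)]
bottle_oil_a ['top'] [0.428  0.2814] res [ 0. -0.] area [(np.float64(377.0), 427)]
bottle_oil_a ['side'] [0.432  0.2893] res [ 0.02 -0.  ] area [(np.float64(483.0), 587)]
bottle_oil_a ['top', 'side'] [0.4291 0.2822] res [-0.32 -0.46 -0.56  1.1 ] area [(np.float64(377.0), 426), (np.float64(483.0), 594)]
bottle_amber ['top'] [0.4396 0.3837] res [ 0.   -0.01] area [(np.float64(520.0), 603)]
bottle_amber ['side'] [0.4494 0.453 ] res [-0.01  0.  ] area [(np.float64(341.0), 618)]
[... 1026 characters left out ...]
 (np.float64(1288.0), 1401)]
insert_green ['top'] [ 0.4847 -0.1551] res [-0.01  0.01] area [(np.float64(872.0), 912)]
insert_green ['side'] [ 0.4889 -0.1423] res [-0.01  0.01] area [(np.float64(873.0), 1127)]
insert_green ['top', 'side'] [ 0.486  -0.1512] res [-1.62 -0.53 -0.13  2.52] area [(np.float64(872.0), 912), (np.float64(873.0), 1152)]
insert_gold ['top'] [ 0.4713 -0.2399] res [-0.01  0.  ] area [(np.float64(891.0), 928)]
insert_gold ['side'] [ 0.4739 -0.2379] res [0. 0.] area [(np.float64(1387.0), 1416)]
insert_gold ['top', 'side'] [ 0.4727 -0.2394] res [-0.27 -0.55 -0.39  0.54] area [(np.float64(891.0), 926), (np.float64(1387.0), 1417)]
3.1
real	0m39.170s
user	0m15.080s
sys	0m0.124s
```

Emit:
jog_arm(
  commands=[
    {"gripper": 85,"dp": [18,-42,0]},
    {"gripper": 85,"dp": [18,-42,0]},
    {"gripper": 85,"dp": [18,-42,0]},
    {"gripper": 85,"dp": [18,-42,0]},
    {"gripper": 85,"dp": [18,-42,0]},
    {"gripper": 85,"dp": [18,-42,0]},
    {"gripper": 85,"dp": [18,-42,0]},
    {"gripper": 85,"dp": [18,-42,0]},
    {"gripper": 85,"dp": [18,-42,0]},
    {"gripper": 85,"dp": [15,-41,0]},
  ],
  squeeze=30,
)

```text
validation failed for argument at $.co...
```

Emit:
jog_arm(
  commands=[
    {"gripper": 85,"dp": [18,-42,0],"spin": 0},
    {"gripper": 85,"dp": [18,-42,0],"spin": 0},
    {"gripper": 85,"dp": [18,-42,0],"spin": 0},
    {"gripper": 85,"dp": [18,-42,0],"spin": 0},
    {"gripper": 85,"dp": [18,-42,0],"spin": 0},
    {"gripper": 85,"dp": [18,-42,0],"spin": 0},
    {"gripper": 85,"dp": [18,-42,0],"spin": 0},
    {"gripper": 85,"dp": [18,-42,0],"spin": 0},
    {"gripper": 85,"dp": [18,-42,0],"spin": 0},
    {"gripper": 85,"dp": [15,-41,0],"spin": 0},
  ],
  squeeze=30,
)

```text
time_s: 4.1
ee_pos: [0.4301, 0.1509, 0.2316]
ee_rot: [0.207, 0.978, 0.0, 0.0]
contact_force: [0.9, 0.2, 0.6]
gripper_width: 0.085
finger_force: 0.0
```

Emit:
jog_arm(
  commands=[
    {"gripper": 85,"dp": [0,2,-20],"spin": 0},
    {"gripper": 85,"dp": [0,0,-25],"spin": 0},
    {"gripper": 85,"dp": [0,0,-25],"spin": 0},
    {"gripper": 85,"dp": [0,0,-25],"spin": 0},
    {"gripper": 85,"dp": [0,0,-25],"spin": 0},
    {"gripper": 85,"dp": [0,0,-25],"spin": 0},
    {"gripper": 85,"dp": [0,0,-25],"spin": 0},
    {"gripper": 85,"dp": [0,0,-20],"spin": 0},
    {"gripper": 85,"dp": [0,0,-10],"spin": 0},
    {"gripper": 85,"dp": [0,0,0],"spin": 0},
  ],
)

```text
time_s: 5.1
ee_pos: [0.429, 0.1545, 0.0305]
ee_rot: [0.206, 0.978, -0.001, -0.001]
contact_force: [0.1, -0.0, 0.8]
gripper_width: 0.0849
finger_force: 0.0
```

```bash
python3 - <<'E'
from h import *
a=snap('side','x.png');b=snap('top','y.png')
o=np.hstack([cv2.resize(a[120:280,200:360],(400,400),interpolation=2),cv2.resize(b[185:345,165:325],(400,400),interpolation=2)])
cv2.imwrite('pics/g1.png',o[:,:,::-1])
E
```

```text
(no output)
```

View pics/g1.png

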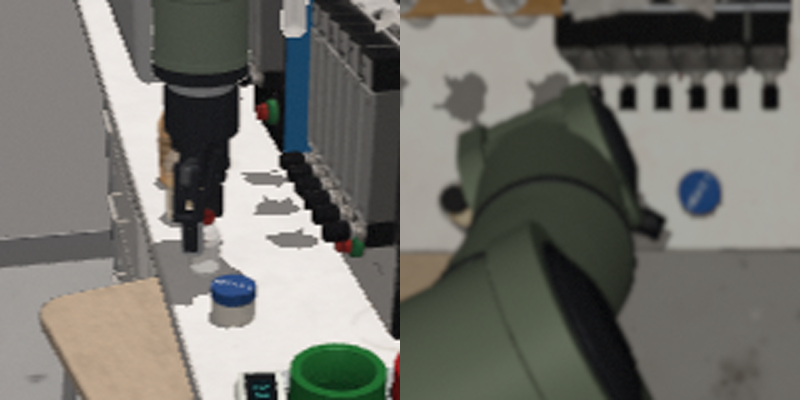

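The picture shows the front finger (crop 190,235) in front of and left of the small bottle (red cap at crop 208,215), which lies between the fingers. Next I close.

Emit:
jog_arm(
  commands=[
    {"gripper": 60,"dp": [0,0,0],"spin": 0},
    {"gripper": 45,"dp": [0,0,0],"spin": 0},
    {"gripper": 38,"dp": [0,0,0],"spin": 0},
    {"gripper": 30,"dp": [0,0,0],"spin": 0},
    {"gripper": 25,"dp": [0,0,0],"spin": 0},
    {"gripper": 25,"dp": [0,0,0],"spin": 0},
    {"gripper": 25,"dp": [0,0,0],"spin": 0},
    {"gripper": 25,"dp": [0,0,0],"spin": 0},
    {"gripper": 25,"dp": [0,0,0],"spin": 0},
    {"gripper": 25,"dp": [0,0,0],"spin": 0},
  ],
)

```text
time_s: 6.2
ee_pos: [0.4297, 0.1548, 0.0317]
ee_rot: [0.206, 0.978, 0.0, 0.0]
contact_force: [-1.0, 0.0, 8.8]
gripper_width: 0.0332
finger_force: 29.5
```

Emit:
jog_arm(
  commands=[
    {"gripper": 25,"dp": [0,0,5],"spin": 0},
    {"gripper": 25,"dp": [0,0,15],"spin": 0},
    {"gripper": 25,"dp": [0,0,25],"spin": 0},
    {"gripper": 25,"dp": [0,0,25],"spin": 0},
    {"gripper": 25,"dp": [0,0,25],"spin": 0},
    {"gripper": 25,"dp": [0,0,25],"spin": 0},
    {"gripper": 25,"dp": [0,0,25],"spin": 0},
    {"gripper": 25,"dp": [0,0,20],"spin": 0},
    {"gripper": 25,"dp": [0,0,10],"spin": 0},
    {"gripper": 25,"dp": [0,0,0],"spin": 0},
  ],
)

```text
time_s: 7.2
ee_pos: [0.4298, 0.1549, 0.2072]
ee_rot: [0.206, 0.978, 0.001, 0.001]
contact_force: [-0.1, -0.5, -0.8]
gripper_width: 0.0332
finger_force: 30.2
```

```bash
python3 - <<'E'
from h import *
a=snap('side','x.png')
cv2.imwrite('pics/g2.png',cv2.resize(a[80:240,200:360],(480,480),interpolation=2)[:,:,::-1])
E
```

```text
(no output)
```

View pics/g2.png

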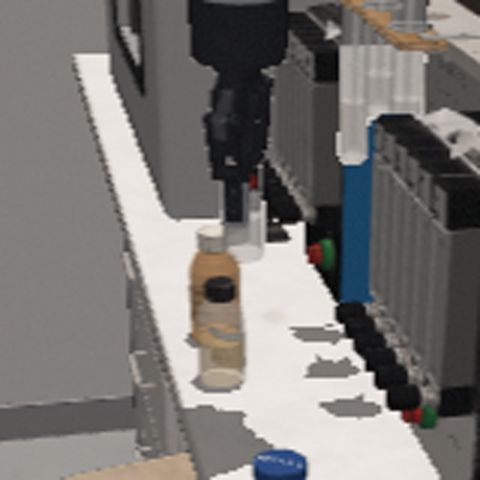

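Small bottle held upright (underside at about crop 245,260), and the others are undisturbed.

Emit:
jog_arm(
  commands=[
    {"gripper": 25,"dp": [0,-35,0],"spin": 0},
    {"gripper": 25,"dp": [0,-45,0],"spin": 0},
    {"gripper": 25,"dp": [0,-45,0],"spin": 0},
    {"gripper": 25,"dp": [0,-45,0],"spin": 0},
    {"gripper": 25,"dp": [0,-45,0],"spin": 0},
    {"gripper": 25,"dp": [5,-42,0],"spin": 0},
    {"gripper": 25,"dp": [36,-22,0],"spin": 0},
    {"gripper": 25,"dp": [40,-18,0],"spin": 0},
    {"gripper": 25,"dp": [38,-15,0],"spin": 0},
    {"gripper": 25,"dp": [22,-10,0],"spin": 0},
  ],
)

```text
time_s: 8.25
ee_pos: [0.5721, -0.1682, 0.2042]
ee_rot: [0.207, 0.978, -0.0, -0.001]
contact_force: [-1.4, -0.2, -0.8]
gripper_width: 0.0334
finger_force: 30.3
```

Emit:
jog_arm(
  commands=[
    {"gripper": 25,"dp": [0,0,-15],"spin": 0},
    {"gripper": 25,"dp": [0,0,-20],"spin": 0},
    {"gripper": 25,"dp": [0,0,-20],"spin": 0},
    {"gripper": 25,"dp": [0,0,-20],"spin": 0},
    {"gripper": 25,"dp": [0,0,-15],"spin": 0},
    {"gripper": 25,"dp": [0,0,0],"spin": 0},
    {"gripper": 25,"dp": [0,0,0],"spin": 0},
  ],
)

```text
time_s: 8.95
ee_pos: [0.5703, -0.1674, 0.1161]
ee_rot: [0.207, 0.978, -0.0, -0.0]
contact_force: [0.9, 0.4, -0.2]
gripper_width: 0.0335
finger_force: 30.2
```

```bash
python3 - <<'E'
from h import *
a=snap('side','x.png')
s=status.sense();print(s['ee_pos'],s['joints'])
cv2.imwrite('pics/g3.png',cv2.resize(a[180:340,290:450],(560,560),interpolation=2)[:,:,::-1])
E
```

```text
[ 0.57071713 -0.1674247   0.11670326] [ 0.04955864  0.62633202  0.1970855   1.78656958 -0.16996037  0.74473858
  1.49024651]
```

View pics/g3.png

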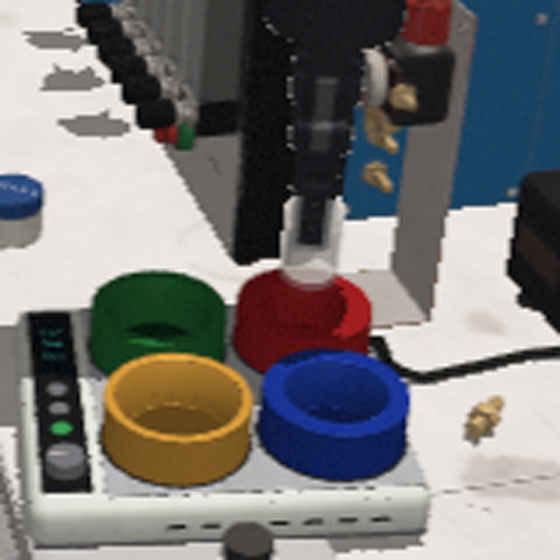

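Held bottle's underside (crop 308,285) sits just over the red well (ring centre about 303,300), aligned within about 2 mm.

Emit:
jog_arm(
  commands=[
    {"gripper": 25,"dp": [0,0,-8],"spin": 0},
    {"gripper": 25,"dp": [0,0,-6],"spin": 0},
    {"gripper": 25,"dp": [0,0,-6],"spin": 0},
    {"gripper": 25,"dp": [0,0,-6],"spin": 0},
    {"gripper": 25,"dp": [0,0,-6],"spin": 0},
    {"gripper": 25,"dp": [0,0,-6],"spin": 0},
    {"gripper": 25,"dp": [0,0,0],"spin": 0},
  ],
)

```text
time_s: 9.7
ee_pos: [0.57, -0.1672, 0.0774]
ee_rot: [0.206, 0.978, -0.0, -0.001]
contact_force: [0.4, 0.6, -0.4]
gripper_width: 0.0334
finger_force: 30.3
```

Emit:
jog_arm(
  commands=[
    {"gripper": 25,"dp": [0,0,-2],"spin": 0},
    {"gripper": 25,"dp": [0,0,-2],"spin": 0},
    {"gripper": 25,"dp": [0,0,-2],"spin": 0},
    {"gripper": 25,"dp": [0,0,0],"spin": 0},
  ],
)

```text
time_s: 10.1
ee_pos: [0.5704, -0.1672, 0.0721]
ee_rot: [0.206, 0.978, -0.0, -0.0]
contact_force: [-0.5, 0.3, -1.9]
gripper_width: 0.0328
finger_force: 30.3
```

Emit:
jog_arm(
  commands=[
    {"gripper": 36,"dp": [0,0,0],"spin": 0},
    {"gripper": 40,"dp": [0,0,0],"spin": 0},
    {"gripper": 46,"dp": [0,0,0],"spin": 0},
    {"gripper": 50,"dp": [0,0,0],"spin": 0},
    {"gripper": 50,"dp": [0,0,0],"spin": 0},
    {"gripper": 50,"dp": [0,0,0],"spin": 0},
    {"gripper": 50,"dp": [0,0,15],"spin": 0},
    {"gripper": 50,"dp": [0,0,30],"spin": 0},
    {"gripper": 50,"dp": [0,0,45],"spin": 0},
    {"gripper": 50,"dp": [0,0,45],"spin": 0},
  ],
)

```text
time_s: 11.1
ee_pos: [0.57, -0.1674, 0.2098]
ee_rot: [0.207, 0.978, -0.0, -0.0]
contact_force: [0.3, -0.1, 1.1]
gripper_width: 0.0498
finger_force: 0.0
```

```bash
python3 - <<'E'
from h import *
a=snap('side','x.png')
s=status.sense();print(s['ee_pos'])
cv2.imwrite('pics/g4.png',cv2.resize(a[180:340,290:450],(560,560),interpolation=2)[:,:,::-1])
E
```

```text
[ 0.57275331 -0.16837019  0.21719134]
```

View pics/g4.png

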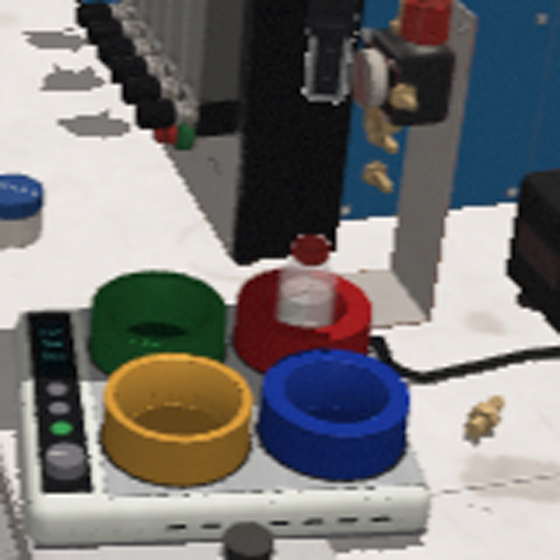

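The small bottle stands upright, seated in red (cap at crop 312,245). Next is oil_b.

Emit:
jog_arm(
  commands=[
    {"gripper": 60,"dp": [0,-40,0],"spin": 0},
    {"gripper": 85,"dp": [0,-45,0],"spin": 0},
    {"gripper": 85,"dp": [0,-45,0],"spin": 0},
    {"gripper": 85,"dp": [0,-45,0],"spin": 0},
    {"gripper": 85,"dp": [0,-45,0],"spin": 0},
    {"gripper": 85,"dp": [-1,-45,0],"spin": 0},
    {"gripper": 85,"dp": [0,0,-20],"spin": 0},
    {"gripper": 85,"dp": [0,0,-25],"spin": 0},
    {"gripper": 85,"dp": [0,0,-20],"spin": 0},
    {"gripper": 85,"dp": [0,0,0],"spin": 0},
  ],
)

```text
time_s: 12.15
ee_pos: [0.5685, -0.4314, 0.1406]
ee_rot: [0.206, 0.978, 0.001, -0.002]
contact_force: [-0.5, 0.6, -0.5]
gripper_width: 0.0852
finger_force: 0.0
```

Emit:
jog_arm(
  commands=[
    {"gripper": 85,"dp": [0,-1,-20],"spin": 0},
    {"gripper": 85,"dp": [0,0,-25],"spin": 0},
    {"gripper": 85,"dp": [0,0,-25],"spin": 0},
    {"gripper": 85,"dp": [0,0,-18],"spin": 0},
    {"gripper": 85,"dp": [0,0,-8],"spin": 0},
    {"gripper": 65,"dp": [0,0,0],"spin": 0},
    {"gripper": 52,"dp": [0,0,0],"spin": 0},
    {"gripper": 44,"dp": [0,0,0],"spin": 0},
    {"gripper": 36,"dp": [0,0,0],"spin": 0},
    {"gripper": 31,"dp": [0,0,0],"spin": 0},
  ],
)

```text
time_s: 13.15
ee_pos: [0.57, -0.4338, 0.0476]
ee_rot: [0.206, 0.978, -0.0, 0.001]
contact_force: [-0.5, -0.2, 5.9]
gripper_width: 0.0391
finger_force: 29.5
```

Emit:
jog_arm(
  commands=[
    {"gripper": 31,"dp": [0,0,0],"spin": 0},
    {"gripper": 31,"dp": [0,0,0],"spin": 0},
    {"gripper": 31,"dp": [0,0,0],"spin": 0},
    {"gripper": 31,"dp": [0,0,0],"spin": 0},
  ],
)

```text
time_s: 13.55
ee_pos: [0.57, -0.4338, 0.0476]
ee_rot: [0.206, 0.978, -0.0, 0.001]
contact_force: [-1.6, -0.6, 8.4]
gripper_width: 0.0392
finger_force: 29.5
```

Emit:
jog_arm(
  commands=[
    {"gripper": 31,"dp": [0,0,5],"spin": 0},
    {"gripper": 31,"dp": [0,0,20],"spin": 0},
    {"gripper": 31,"dp": [0,0,25],"spin": 0},
    {"gripper": 31,"dp": [0,0,25],"spin": 0},
    {"gripper": 31,"dp": [0,0,20],"spin": 0},
    {"gripper": 31,"dp": [-2,30,0],"spin": 0},
    {"gripper": 31,"dp": [-3,45,0],"spin": 0},
    {"gripper": 31,"dp": [-3,45,0],"spin": 0},
    {"gripper": 31,"dp": [-3,40,0],"spin": 0},
    {"gripper": 31,"dp": [-2,21,0],"spin": 0},
  ],
)

```text
time_s: 14.55
ee_pos: [0.5566, -0.2485, 0.1418]
ee_rot: [0.205, 0.979, 0.001, 0.0]
contact_force: [1.0, -0.8, -1.1]
gripper_width: 0.0392
finger_force: 30.5
```

Emit:
jog_arm(
  commands=[
    {"gripper": 31,"dp": [0,0,0],"spin": 0},
    {"gripper": 31,"dp": [0,0,0],"spin": 0},
  ],
)

```text
time_s: 14.75
ee_pos: [0.5567, -0.2523, 0.1419]
ee_rot: [0.206, 0.979, -0.0, 0.0]
contact_force: [-0.0, -0.7, -1.3]
gripper_width: 0.0394
finger_force: 30.5
```

```bash
python3 - <<'E'
from h import *
a=snap('side','x.png')
s=status.sense();print(s['ee_pos'])
cv2.imwrite('pics/g5.png',cv2.resize(a[180:340,290:450],(560,560),interpolation=2)[:,:,::-1])
E
```

```text
[ 0.55649782 -0.25308995  0.14168806]
```

View pics/g5.png

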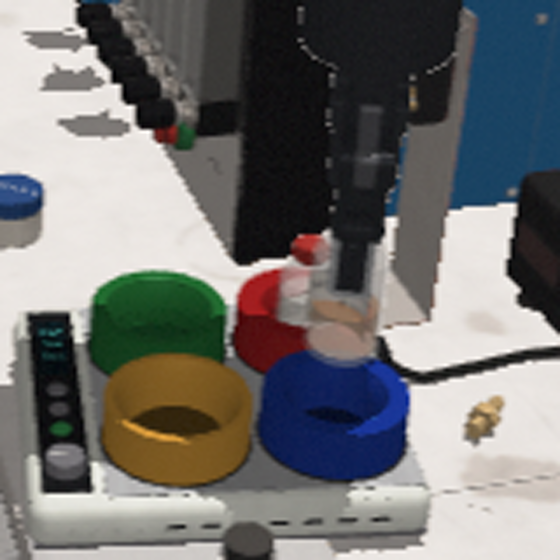

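oil_b held upright over blue (underside at crop 342,345; ring centre 335,385). Next I lower it.

Emit:
jog_arm(
  commands=[
    {"gripper": 31,"dp": [0,0,-10],"spin": 0},
    {"gripper": 31,"dp": [-1,0,-10],"spin": 0},
    {"gripper": 31,"dp": [0,0,-7],"spin": 0},
    {"gripper": 31,"dp": [0,0,-6],"spin": 0},
    {"gripper": 31,"dp": [0,0,-6],"spin": 0},
    {"gripper": 31,"dp": [0,0,-6],"spin": 0},
    {"gripper": 31,"dp": [0,0,-4],"spin": 0},
    {"gripper": 31,"dp": [0,0,-2],"spin": 0},
    {"gripper": 31,"dp": [0,0,0],"spin": 0},
  ],
)

```text
time_s: 15.7
ee_pos: [0.5554, -0.2522, 0.0901]
ee_rot: [0.206, 0.978, 0.0, -0.0]
contact_force: [-0.2, 0.7, -1.0]
gripper_width: 0.0389
finger_force: 30.5
```

Emit:
jog_arm(
  commands=[
    {"gripper": 31,"dp": [0,0,-2],"spin": 0},
    {"gripper": 31,"dp": [0,0,0],"spin": 0},
    {"gripper": 42,"dp": [0,0,0],"spin": 0},
    {"gripper": 46,"dp": [0,0,0],"spin": 0},
    {"gripper": 52,"dp": [0,0,0],"spin": 0},
    {"gripper": 56,"dp": [0,0,0],"spin": 0},
    {"gripper": 56,"dp": [0,0,0],"spin": 0},
    {"gripper": 56,"dp": [0,0,0],"spin": 0},
    {"gripper": 56,"dp": [0,0,15],"spin": 0},
    {"gripper": 56,"dp": [0,0,30],"spin": 0},
  ],
)

```text
time_s: 16.7
ee_pos: [0.5545, -0.2519, 0.133]
ee_rot: [0.206, 0.978, 0.0, -0.002]
contact_force: [0.4, -0.6, 0.7]
gripper_width: 0.0561
finger_force: 0.0
```

Emit:
jog_arm(
  commands=[
    {"gripper": 56,"dp": [0,0,40],"spin": 0},
    {"gripper": 56,"dp": [0,0,45],"spin": 0},
    {"gripper": 85,"dp": [-35,10,0],"spin": 0},
    {"gripper": 85,"dp": [-40,10,0],"spin": 0},
    {"gripper": 85,"dp": [-35,20,0],"spin": 0},
    {"gripper": 85,"dp": [-16,40,0],"spin": 0},
    {"gripper": 85,"dp": [0,45,0],"spin": 0},
    {"gripper": 85,"dp": [0,45,0],"spin": 0},
    {"gripper": 85,"dp": [0,45,0],"spin": 0},
    {"gripper": 85,"dp": [0,45,0],"spin": 0},
  ],
)

```text
time_s: 17.7
ee_pos: [0.4293, 0.0094, 0.2195]
ee_rot: [0.207, 0.978, 0.0, 0.001]
contact_force: [1.3, -1.0, 0.0]
gripper_width: 0.0852
finger_force: 0.0
```

```bash
python3 - <<'E'
from h import *
a=snap('side','x.png');b=snap('top','y.png')
print(status.sense()['ee_pos'])
o=np.hstack([cv2.resize(a[220:340,290:410],(400,400),interpolation=2),cv2.resize(b[170:290,330:450],(400,400),interpolation=2)])
cv2.imwrite('pics/g6.png',o[:,:,::-1])
E
```

```text
[0.42956624 0.01281253 0.21929251]
```

View pics/g6.png

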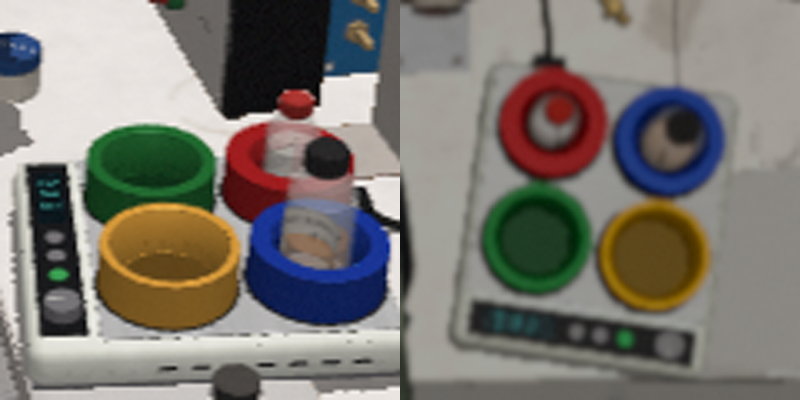

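Both bottles are seated upright in red and blue. Next is oil_a.

Emit:
jog_arm(
  commands=[
    {"gripper": 85,"dp": [0,45,0],"spin": 0},
    {"gripper": 85,"dp": [0,45,0],"spin": 0},
    {"gripper": 85,"dp": [0,45,0],"spin": 0},
    {"gripper": 85,"dp": [0,45,0],"spin": 0},
    {"gripper": 85,"dp": [0,45,0],"spin": 0},
    {"gripper": 85,"dp": [0,30,0],"spin": 0},
    {"gripper": 85,"dp": [0,15,0],"spin": 0},
    {"gripper": 85,"dp": [0,0,-25],"spin": 0},
    {"gripper": 85,"dp": [0,0,-25],"spin": 0},
    {"gripper": 85,"dp": [0,0,0],"spin": 0},
  ],
)

```text
time_s: 18.8
ee_pos: [0.4287, 0.2761, 0.1667]
ee_rot: [0.207, 0.978, -0.002, -0.001]
contact_force: [0.2, 0.1, -0.1]
gripper_width: 0.085
finger_force: 0.0
```

Emit:
jog_arm(
  commands=[
    {"gripper": 85,"dp": [1,5,-20],"spin": 0},
    {"gripper": 85,"dp": [0,0,-25],"spin": 0},
    {"gripper": 85,"dp": [0,0,-25],"spin": 0},
    {"gripper": 85,"dp": [0,0,-25],"spin": 0},
    {"gripper": 85,"dp": [0,0,-12],"spin": 0},
    {"gripper": 85,"dp": [0,0,-4],"spin": 0},
    {"gripper": 70,"dp": [0,0,0],"spin": 0},
    {"gripper": 58,"dp": [0,0,0],"spin": 0},
    {"gripper": 50,"dp": [0,0,0],"spin": 0},
    {"gripper": 42,"dp": [0,0,0],"spin": 0},
  ],
)

```text
time_s: 19.8
ee_pos: [0.4309, 0.2831, 0.0582]
ee_rot: [0.206, 0.978, 0.001, 0.0]
contact_force: [-1.2, -1.0, 10.0]
gripper_width: 0.0453
finger_force: 29.0
```

Emit:
jog_arm(
  commands=[
    {"gripper": 38,"dp": [0,0,0],"spin": 0},
    {"gripper": 38,"dp": [0,0,0],"spin": 0},
    {"gripper": 38,"dp": [0,0,0],"spin": 0},
    {"gripper": 38,"dp": [0,0,0],"spin": 0},
  ],
)

```text
time_s: 20.2
ee_pos: [0.4309, 0.2831, 0.0583]
ee_rot: [0.206, 0.978, 0.001, 0.0]
contact_force: [-1.7, -0.2, 10.0]
gripper_width: 0.0456
finger_force: 29.1
```

Emit:
jog_arm(
  commands=[
    {"gripper": 38,"dp": [0,0,5],"spin": 0},
    {"gripper": 38,"dp": [0,0,20],"spin": 0},
    {"gripper": 38,"dp": [0,0,25],"spin": 0},
    {"gripper": 38,"dp": [0,0,25],"spin": 0},
    {"gripper": 38,"dp": [0,0,25],"spin": 0},
    {"gripper": 38,"dp": [0,0,10],"spin": 0},
    {"gripper": 38,"dp": [0,-30,0],"spin": 0},
    {"gripper": 38,"dp": [0,-42,0],"spin": 0},
    {"gripper": 38,"dp": [0,-42,0],"spin": 0},
    {"gripper": 38,"dp": [0,-42,0],"spin": 0},
  ],
)

```text
time_s: 21.2
ee_pos: [0.43, 0.1252, 0.1671]
ee_rot: [0.206, 0.979, -0.0, -0.0]
contact_force: [0.9, -0.5, -0.9]
gripper_width: 0.0453
finger_force: 31.2
```

Emit:
jog_arm(
  commands=[
    {"gripper": 38,"dp": [0,-42,0],"spin": 0},
    {"gripper": 38,"dp": [0,-42,0],"spin": 0},
    {"gripper": 38,"dp": [0,-42,0],"spin": 0},
    {"gripper": 38,"dp": [6,-42,0],"spin": 0},
    {"gripper": 38,"dp": [16,-40,0],"spin": 0},
    {"gripper": 38,"dp": [20,-40,0],"spin": 0},
    {"gripper": 38,"dp": [14,-33,0],"spin": 0},
    {"gripper": 38,"dp": [0,0,0],"spin": 0},
    {"gripper": 38,"dp": [0,0,0],"spin": 0},
  ],
)

```text
time_s: 22.1
ee_pos: [0.486, -0.1547, 0.1667]
ee_rot: [0.207, 0.978, -0.0, -0.001]
contact_force: [-1.2, 0.2, -1.2]
gripper_width: 0.0453
finger_force: 31.3
```

Descend by 68 mm in total.

Emit:
jog_arm(
  commands=[
    {"gripper": 38,"dp": [0,0,-12],"spin": 0},
    {"gripper": 38,"dp": [0,0,-16],"spin": 0},
    {"gripper": 38,"dp": [0,0,-10],"spin": 0},
    {"gripper": 38,"dp": [0,0,-7],"spin": 0},
    {"gripper": 38,"dp": [0,0,-6],"spin": 0},
    {"gripper": 38,"dp": [0,0,-6],"spin": 0},
    {"gripper": 38,"dp": [0,0,-5],"spin": 0},
    {"gripper": 38,"dp": [0,0,-3],"spin": 0},
    {"gripper": 38,"dp": [0,0,0],"spin": 0},
  ],
)

```text
time_s: 23.0
ee_pos: [0.4864, -0.1543, 0.102]
ee_rot: [0.206, 0.978, -0.0, -0.0]
contact_force: [0.0, 0.8, -1.4]
gripper_width: 0.0452
finger_force: 31.3
```

Emit:
jog_arm(
  commands=[
    {"gripper": 38,"dp": [0,0,-2],"spin": 0},
    {"gripper": 38,"dp": [0,0,-1],"spin": 0},
    {"gripper": 38,"dp": [0,0,0],"spin": 0},
    {"gripper": 48,"dp": [0,0,0],"spin": 0},
    {"gripper": 52,"dp": [0,0,0],"spin": 0},
    {"gripper": 58,"dp": [0,0,0],"spin": 0},
    {"gripper": 60,"dp": [0,0,0],"spin": 0},
    {"gripper": 60,"dp": [0,0,0],"spin": 0},
    {"gripper": 60,"dp": [0,0,15],"spin": 0},
    {"gripper": 60,"dp": [0,0,30],"spin": 0},
  ],
)

```text
time_s: 24.0
ee_pos: [0.4854, -0.154, 0.1434]
ee_rot: [0.206, 0.978, -0.0, -0.002]
contact_force: [0.2, 0.7, 0.6]
gripper_width: 0.0601
finger_force: 0.0
```

Emit:
jog_arm(
  commands=[
    {"gripper": 60,"dp": [0,0,45],"spin": 0},
    {"gripper": 60,"dp": [0,0,40],"spin": 0},
    {"gripper": 85,"dp": [-20,20,0],"spin": 0},
    {"gripper": 85,"dp": [-25,30,0],"spin": 0},
    {"gripper": 85,"dp": [0,42,0],"spin": 0},
    {"gripper": 85,"dp": [0,42,0],"spin": 0},
    {"gripper": 85,"dp": [0,42,0],"spin": 0},
    {"gripper": 85,"dp": [0,42,0],"spin": 0},
    {"gripper": 85,"dp": [0,42,0],"spin": 0},
    {"gripper": 85,"dp": [0,42,0],"spin": 0},
  ],
)

```text
time_s: 25.0
ee_pos: [0.4412, 0.1494, 0.2295]
ee_rot: [0.206, 0.978, 0.0, 0.0]
contact_force: [0.9, 0.1, -0.5]
gripper_width: 0.0851
finger_force: 0.0
```

```bash
python3 - <<'E'
from fit import *
a=snap('side','x.png');b=snap('top','y.png')
print(status.sense()['ee_pos'])
o=np.hstack([cv2.resize(a[220:340,290:410],(400,400),interpolation=2),cv2.resize(b[170:290,330:450],(400,400),interpolation=2)])
cv2.imwrite('pics/g7.png',o[:,:,::-1])
fit('bottle_amber',np.array((.441,.385,.06)),B['bottle_amber'])
E
```

```text
[0.44096641 0.15294628 0.22928683]
bottle_amber ['top'] [0.4386 0.3839] res [-0.02  0.  ] area [(np.float64(555.0), 602)]
bottle_amber ['side'] [0.4428 0.3843] res [-0.02  0.  ] area [(np.float64(566.0), 670)]
bottle_amber ['top', 'side'] [0.4402 0.3839] res [ 0.06 -0.64 -0.81  0.13] area [(np.float64(555.0), 604), (np.float64(566.0), 671)]
```

View pics/g7.png

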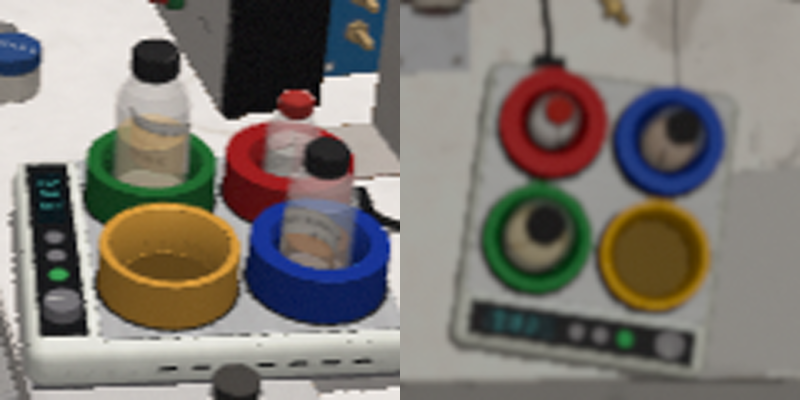

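oil_a is upright in green. Next is amber.

Emit:
jog_arm(
  commands=[
    {"gripper": 85,"dp": [0,45,0],"spin": 0},
    {"gripper": 85,"dp": [0,45,0],"spin": 0},
    {"gripper": 85,"dp": [0,45,0],"spin": 0},
    {"gripper": 85,"dp": [0,45,0],"spin": 0},
    {"gripper": 85,"dp": [0,35,0],"spin": 0},
    {"gripper": 85,"dp": [0,16,0],"spin": 0},
    {"gripper": 85,"dp": [0,0,-25],"spin": 0},
    {"gripper": 85,"dp": [0,0,-25],"spin": 0},
    {"gripper": 85,"dp": [0,0,0],"spin": 0},
  ],
)

```text
time_s: 26.2
ee_pos: [0.4411, 0.3763, 0.1768]
ee_rot: [0.207, 0.978, -0.002, -0.001]
contact_force: [0.4, -0.8, 1.3]
gripper_width: 0.0851
finger_force: 0.0
```

Emit:
jog_arm(
  commands=[
    {"gripper": 85,"dp": [0,6,0],"spin": 0},
    {"gripper": 85,"dp": [0,0,-20],"spin": 0},
    {"gripper": 85,"dp": [0,0,-25],"spin": 0},
    {"gripper": 85,"dp": [0,0,-25],"spin": 0},
    {"gripper": 85,"dp": [0,0,-25],"spin": 0},
    {"gripper": 85,"dp": [0,0,-12],"spin": 0},
    {"gripper": 85,"dp": [0,0,-6],"spin": 0},
    {"gripper": 74,"dp": [0,0,0],"spin": 0},
    {"gripper": 64,"dp": [0,0,0],"spin": 0},
    {"gripper": 56,"dp": [0,0,0],"spin": 0},
  ],
)

```text
time_s: 27.2
ee_pos: [0.4419, 0.3851, 0.0674]
ee_rot: [0.206, 0.978, 0.001, 0.0]
contact_force: [-0.7, 1.1, 0.4]
gripper_width: 0.0562
finger_force: 0.0
```

Emit:
jog_arm(
  commands=[
    {"gripper": 48,"dp": [0,0,0],"spin": 0},
    {"gripper": 44,"dp": [0,0,0],"spin": 0},
    {"gripper": 44,"dp": [0,0,0],"spin": 0},
    {"gripper": 44,"dp": [0,0,0],"spin": 0},
    {"gripper": 44,"dp": [0,0,0],"spin": 0},
  ],
)

```text
time_s: 27.7
ee_pos: [0.442, 0.3853, 0.0673]
ee_rot: [0.206, 0.978, 0.001, 0.0]
contact_force: [-0.3, 0.2, 7.5]
gripper_width: 0.0513
finger_force: 29.9
```

Emit:
jog_arm(
  commands=[
    {"gripper": 44,"dp": [0,0,5],"spin": 0},
    {"gripper": 44,"dp": [0,0,20],"spin": 0},
    {"gripper": 44,"dp": [0,0,30],"spin": 0},
    {"gripper": 44,"dp": [0,0,35],"spin": 0},
    {"gripper": 44,"dp": [0,0,35],"spin": 0},
    {"gripper": 44,"dp": [0,0,30],"spin": 0},
    {"gripper": 44,"dp": [0,0,15],"spin": 0},
    {"gripper": 44,"dp": [-5,-30,0],"spin": 0},
    {"gripper": 44,"dp": [-5,-42,0],"spin": 0},
    {"gripper": 44,"dp": [-5,-42,0],"spin": 0},
  ],
)

```text
time_s: 28.7
ee_pos: [0.4259, 0.2694, 0.2367]
ee_rot: [0.206, 0.979, 0.0, 0.0]
contact_force: [0.6, -0.8, -1.3]
gripper_width: 0.0512
finger_force: 31.7
```

Emit:
jog_arm(
  commands=[
    {"gripper": 44,"dp": [0,-42,0],"spin": 0},
    {"gripper": 44,"dp": [0,-42,0],"spin": 0},
    {"gripper": 44,"dp": [0,-42,0],"spin": 0},
    {"gripper": 44,"dp": [0,-42,0],"spin": 0},
    {"gripper": 44,"dp": [0,-42,0],"spin": 0},
    {"gripper": 44,"dp": [0,-42,0],"spin": 0},
    {"gripper": 44,"dp": [0,-42,0],"spin": 0},
    {"gripper": 44,"dp": [0,-42,0],"spin": 0},
    {"gripper": 44,"dp": [0,-42,0],"spin": 0},
    {"gripper": 44,"dp": [0,-42,0],"spin": 0},
  ],
)

```text
time_s: 29.7
ee_pos: [0.4261, -0.1509, 0.2369]
ee_rot: [0.206, 0.978, 0.0, 0.0]
contact_force: [1.1, 1.3, -1.3]
gripper_width: 0.051
finger_force: 31.8
```

Emit:
jog_arm(
  commands=[
    {"gripper": 44,"dp": [5,-42,0],"spin": 0},
    {"gripper": 44,"dp": [22,-30,0],"spin": 0},
    {"gripper": 44,"dp": [20,-13,0],"spin": 0},
    {"gripper": 44,"dp": [0,0,0],"spin": 0},
    {"gripper": 44,"dp": [0,0,-20],"spin": 0},
    {"gripper": 44,"dp": [0,0,-25],"spin": 0},
    {"gripper": 44,"dp": [0,0,-20],"spin": 0},
    {"gripper": 44,"dp": [0,0,0],"spin": 0},
    {"gripper": 44,"dp": [0,0,0],"spin": 0},
  ],
)

```text
time_s: 30.6
ee_pos: [0.4734, -0.2341, 0.172]
ee_rot: [0.206, 0.978, 0.0, -0.0]
contact_force: [0.2, -0.7, -0.7]
gripper_width: 0.0513
finger_force: 31.8
```

```bash
python3 - <<'E'
from h import *
a=snap('side','x.png')
print(status.sense()['ee_pos'])
cv2.imwrite('pics/g8.png',cv2.resize(a[200:340,270:410],(560,560),interpolation=2)[:,:,::-1])
E
```

```text
[ 0.47376507 -0.23429623  0.17247803]
```

View pics/g8.png

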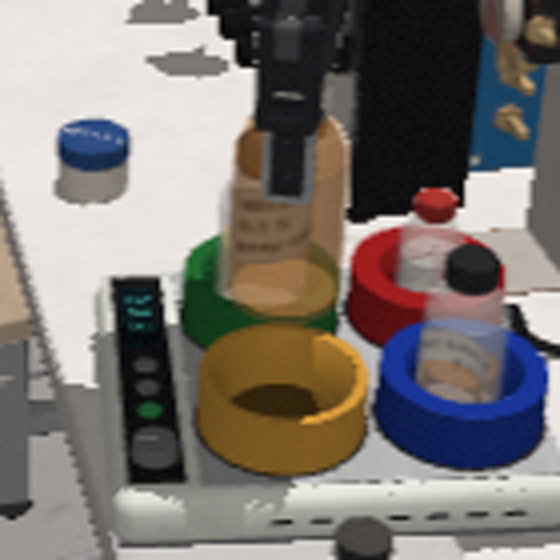

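Amber is held upright above gold (underside near crop 290,305), about 5 mm short in y. I'll correct that and lower it.

Emit:
jog_arm(
  commands=[
    {"gripper": 44,"dp": [0,-5,0],"spin": 0},
    {"gripper": 44,"dp": [0,0,-12],"spin": 0},
    {"gripper": 44,"dp": [0,0,-14],"spin": 0},
    {"gripper": 44,"dp": [0,0,-10],"spin": 0},
    {"gripper": 44,"dp": [0,0,-7],"spin": 0},
    {"gripper": 44,"dp": [0,0,-6],"spin": 0},
    {"gripper": 44,"dp": [0,0,-6],"spin": 0},
    {"gripper": 44,"dp": [0,0,-4],"spin": 0},
    {"gripper": 44,"dp": [0,0,-3],"spin": 0},
    {"gripper": 44,"dp": [0,0,0],"spin": 0},
  ],
)

```text
time_s: 31.65
ee_pos: [0.4734, -0.2393, 0.1091]
ee_rot: [0.206, 0.978, -0.0, -0.0]
contact_force: [-0.3, -1.0, -1.8]
gripper_width: 0.0513
finger_force: 31.8
```

Emit:
jog_arm(
  commands=[
    {"gripper": 44,"dp": [0,0,-2],"spin": 0},
    {"gripper": 44,"dp": [0,0,0],"spin": 0},
    {"gripper": 54,"dp": [0,0,0],"spin": 0},
    {"gripper": 58,"dp": [0,0,0],"spin": 0},
    {"gripper": 64,"dp": [0,0,0],"spin": 0},
    {"gripper": 66,"dp": [0,0,0],"spin": 0},
    {"gripper": 66,"dp": [0,0,0],"spin": 0},
    {"gripper": 66,"dp": [0,0,0],"spin": 0},
    {"gripper": 66,"dp": [0,0,15],"spin": 0},
    {"gripper": 66,"dp": [0,0,30],"spin": 0},
  ],
)

```text
time_s: 32.65
ee_pos: [0.4724, -0.2388, 0.1513]
ee_rot: [0.206, 0.978, 0.0, -0.002]
contact_force: [0.7, -0.4, 1.6]
gripper_width: 0.0662
finger_force: 0.0
```

Emit:
jog_arm(
  commands=[
    {"gripper": 66,"dp": [0,0,40],"spin": 0},
    {"gripper": 66,"dp": [0,0,40],"spin": 0},
    {"gripper": 66,"dp": [-20,30,0],"spin": 0},
    {"gripper": 66,"dp": [-20,40,0],"spin": 0},
    {"gripper": 66,"dp": [0,45,0],"spin": 0},
    {"gripper": 66,"dp": [0,45,0],"spin": 0},
    {"gripper": 66,"dp": [0,45,0],"spin": 0},
    {"gripper": 66,"dp": [0,45,0],"spin": 0},
    {"gripper": 66,"dp": [0,45,0],"spin": 0},
    {"gripper": 66,"dp": [0,0,0],"spin": 0},
  ],
)

```text
time_s: 33.65
ee_pos: [0.4333, 0.061, 0.2324]
ee_rot: [0.203, 0.979, 0.001, 0.0]
contact_force: [1.0, -1.7, -0.8]
gripper_width: 0.066
finger_force: 0.0
```

```bash
python3 - <<'E'
from fit import *
a=snap('side','x.png');b=snap('top','y.png')
print(status.sense()['ee_pos'])
o=np.hstack([cv2.resize(a[210:330,290:410],(400,400),interpolation=2),cv2.resize(b[170:290,330:450],(400,400),interpolation=2)])
cv2.imwrite('pics/g9.png',o[:,:,::-1])
E
```

```text
[0.43335063 0.05638325 0.23228189]
```

View pics/g9.png

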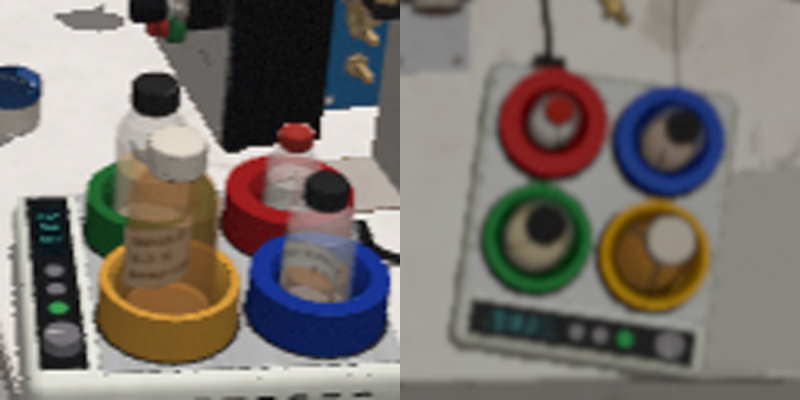

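```bash
python3 - <<'E'
from h import *
for o,x,y,h,b,p,q in [('amber',.4727,-.2395,.116,.101,(178,152),(672,240)),('oil_a',.486,-.1545,.103,.09,(155,95),(546,224)),('oil_b',.5575,-.2525,.089,.077,(327,192),(684,127)),('small',.571,-.1675,.069,.06,(296,138),(560,110))]:
    for n,c,off in(('side',p,(290,210)),('top',(q[0]-400,q[1]),(330,170))):
        z=.04+((h+b)/2 if n=='side' else h)
        print(o,n,'pred crop',((proj(n,[x,y,z])+.5-off)*400/120).round(),'up10mm',((proj(n,[x,y,z+.01])+.5-off)*400/120).round(),'seen',c)
E
```

```text
amber side pred crop [174. 156.] up10mm [175. 140.] seen (178, 152)
amber top pred crop [274. 240.] up10mm [276. 239.] seen (272, 240)
oil_a side pred crop [153.  96.] up10mm [154.  81.] seen (155, 95)
oil_a top pred crop [147. 224.] up10mm [148. 223.] seen (146, 224)
oil_b side pred crop [327. 191.] up10mm [329. 176.] seen (327, 192)
oil_b top pred crop [283. 124.] up10mm [285. 122.] seen (284, 127)
small side pred crop [292. 138.] up10mm [294. 124.] seen (296, 138)
small top pred crop [158. 111.] up10mm [160. 109.] seen (160, 110)
```

All four bottles match fully seated, upright poses to within about 3 mm, so I'm handing the job in.

```bash
python3 -c "
from bench import job_done;print(job_done())"
```

```text
the job is handed in; nothing more can be done
None
```

All four bottles are in their matching inserts, and the last camera check shows each one upright and fully down; the job is handed in at about 34 s of the 109 s allowed, and no verdict came back.

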